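Nest two interlocking heating blocks in a dry-block heater

TASK

Load the dry-block heater with its two interlocking aluminium blocks: first the slotted block, flat on the bay floor and slid back snugly against the keyed end stop of the retaining frame; then the tongued block, its T tongue down in the slot and its other side holding back the sprung clamp plate. Both must end level and fully home on the bay floor, let go. Leave the centrifuge, the tube rack and the bottle where they are.

Things in the scene. Friction and masses are not known exactly. Their poses are not given: they have to be found in the camera images.
- bay (a point): Centre of the heater's bay floor, 46 mm above the table. z up, x across, y along the bay from the end-stop end (-y) to the clamp end (+y). Bay: x -40 to 40, y -78 to 78 mm, 24 mm deep, rim 70 mm above the table, square edges, no chamfers. The blocks' places in it depend on the frame's setting (see heater): a home block's handle centre is at x 0, z 49 mm here.
- heater: Cream heater, fixed, 184 (y) x 108 mm, console on its -x side; origin on the table below the bay's centre, axes of bay. A steel retaining frame is locked in its bay: a rim-high end stop across the -y end, its face anywhere from y -64 to -50 mm (not reported: find it by touch), with a key at x 26 to 40 standing 12 mm further to +y, and the clamp plate 111 mm from the stop's face.
- clamp (a joint): Travel of the clamp plate to +y, 0 at rest, stop at 0.009 m. Upright plain plate, 72 (x) x 6 (y) x 44 mm, its top 16 mm above a seated block's top. At rest its face is 111 mm from the end stop's face, 7 mm into the tongued block's place, with no slope: a block lowered straight down lands on it. Spring 1.75 N plus 0.25 N per mm. Reads about 0.006 when all is home.
- slot_block_grip (a point): Handle centre of the slotted block: aluminium, dark wells on top, 30 mm high, about 0.28 kg. Black upright handle 36 (x) x 12 (y) x 38 mm high; this point is 49 mm above the underside. Plan from here: x -39 to 39, y -8 to 48 mm; corner notch (x over 24.5, y under 5.5) for the key; T slot opens to +y. Home: y -8 touches the end stop, axes as bay's.
- slot (a point): Top centre of the T slot's wide part, on the slotted block: 27 mm to +y of its handle centre and 19 mm lower, at the block's top; axes of the block. The slot goes through the full height: 40 mm wide (x) from y -7 to 7, 22 mm wide from y 7 to 21 mm, where it opens.
- tongue_block_grip (a point): Handle centre of the tongued block: aluminium, dark wells on top, 30 mm high, about 0.32 kg. Black upright handle 36 (x) x 12 (y) x 38 mm high; this point is 49 mm above the underside. Plan from here: main part x -38 to 38, y -27.5 to 32 mm; T tongue on its -y side. The +y side holds the clamp plate back. Home: 78 mm to +y of the other handle, axes as bay's.
- tongue (a point): Top centre of the T tongue's wide end, on the tongued block: 51 mm to -y of its handle centre and 19 mm lower; axes of the block. Wide end 38 (x) x 12 mm (y, -6 to 6), neck 20 mm wide from there to the main part; 30 mm high. Home, it is centred in the slot: it has 1 mm of play each way in the slot and goes in only from above.
- centrifuge: Bystander: round green mini centrifuge with a clear dome, 132 mm across, 82 mm high; origin at the centre of its underside.
- tube_rack: Bystander: white tube rack 70 x 160 mm, 52 mm high with tubes; origin at the centre of its underside.
- reagent_bottle: Bystander: bottle 60 mm across, 110 mm high; origin at the centre of its underside.

How it is judged:
On the way, in this order (a step that is already met when the one before it is completed fails the run):
1. the slotted block is home: level on the bay floor at the keyed end (x of slot_block_grip in the frame of bay between -0.0035 and 0.0035 m and y of slot_block_grip in the frame of bay between -0.058 and -0.036 m and z of slot_block_grip in the frame of bay between 0.0465 and 0.051 m and angle between slot_block_grip's own z axis and vertical below 0.05 rad and angle between the y axis of slot_block_grip and the y axis of bay, either way round below 0.07 rad), for 0.2 s.
2. the tongued block is home as well: level on the bay floor, tongue in the slot, clamp plate held back (all of step 1 and x of tongue_block_grip in the frame of bay between -0.0035 and 0.0035 m and y of tongue_block_grip in the frame of bay between 0.018 and 0.04 m and z of tongue_block_grip in the frame of bay between 0.0465 and 0.051 m and angle between tongue_block_grip's own z axis and vertical below 0.05 rad and angle between the y axis of tongue_block_grip and the y axis of bay, either way round below 0.07 rad and x of tongue in the frame of slot between -0.0025 and 0.0025 m and y of tongue in the frame of slot between -0.0025 and 0.0025 m and value of joint clamp above 0.004 m), for 0.2 s.
At the end, for the whole second after the job is handed in: Both blocks released and still on the bay floor, level and in line with the bay: handle centres within 3.5 mm of the bay's centre line, z 46.5 to 51 mm; slotted one at y -58 to -36 mm; tongue centred in the slot within 2.5 mm; clamp plate held back over 4 mm (all of step 2 and linear speed of each of slot_block, tongue_block below 0.01 m/s); the robot touches nothing.
It fails at once if the centrifuge is moved more than 20 mm (distance of centrifuge from where it was at the start of the episode above 0.02 m).
It fails at once if the tube rack is moved more than 20 mm (distance of tube_rack from where it was at the start of the episode above 0.02 m).
It fails at once if the reagent bottle is moved more than 20 mm (distance of reagent_bottle from where it was at the start of the episode above 0.02 m).
It also fails if it takes over 64 s, if anything falls off the work surface, if the arm or the gripper's body presses on something with over 40 N, if the wrist force passes 120 N, or if a joint passes its speed limit or range.

ROBOT

A 6-joint arm with a two-finger parallel gripper is mounted at the origin on the work surface. World frame = base frame: x ahead of the robot, y to its left, z up, the work surface at z = 0. Lengths are in m, angles in rad, forces in N, time in s.
With the tool pointing down it reaches from about 0.3 to 0.775 m from the base axis. Payload 14.6 kg.
Tool frame: the origin (TCP) lies at the very end of the fingers, on their centre line; the grasp point (between the pads) lies 19 mm behind it (ctrl.hold_point_z is the distance from the TCP to the grasp point, in m); x points along the fingers, y is the direction in which the jaws open and shut, and the axes are right-handed (so a half turn about x gives the same grasp; the last joint's range is limited). The gripper opens to 94 mm and grips with 3 to 60 N. Pads are 16 mm wide; open, the fingers measure 119 mm over their backs; the gripper's body (75 mm by 177 mm) begins 78 mm behind the grasp point.
Start: joints at [-1.325, 0.3, 1.521, -0, 1.321, -0.067], TCP at [0.169, -0.523, 0.205] pointing down, gripper open.
Joint ranges: [-3.03, 3.03], [-0.79, 2.21], [0.23, 2.52], [-1.04, 4.18], [0, 3.07], [-2.55, 2.55]. Speed limits (rad/s): [2.22, 2.22, 2.57, 3.14, 3.14, 3.14].

INTERFACE

Orientations are given as [roll, pitch, yaw] about the fixed x, y, z axes, in that order (R = Rz(yaw) Ry(pitch) Rx(roll)).
In Python, from station import get_obs, camera, ticket, ctrl gives the robot as it stands.
- The arm moves only by the tool step_arm, never from a script. Its argument "motion" is a list that holds one entry, the list of rows, each a list of 6 numbers: the shift along the tool's x, y, z in m, then the turn, a rotation vector about the tool's x, y, z in degrees. A call has 1 to 12 rows; each row shifts and turns the commanded pose from where the row before left it, along the tool's axes as they then stand; what a row does not reach is not made up. A row lasts 1/8 s, in which the tool goes at most 62.5 mm and 10.7 degrees, less where a joint would pass 70% of its speed; a pose out of reach is approached as far as the arm can. A call is refused whole if a number of a shift passes 0.0625 or a number of a turn 10.7, either way. A call with a gripper value outside its range is refused whole. "fingers" is the finger opening in m, from 0 to 0.094, set as the call begins (left out, the last holds). The fingers move at their own pace and stop on an object; "squeeze" is the grip in N (left out, the last holds). Time passes only in rows, so rows that do not move let the fingers close. It gives the time, the measured TCP pose, the force and the opening at its end, in the units of the state.
- get_obs(): the state, without advancing time (a new reading comes with each control period).
- camera(name): name is "side" or "top"; returns a dict with "pixels" (384x512x3 uint8, red, green, blue), "fx", "fy", "cx", "cy" (pixels), "extrinsics" (4x4, takes a point from world to camera coordinates). Camera axes: x right, y up, looking along -z (the intrinsics and any distortion apply to the point x, -y, -z); pixel columns grow to the right and rows downward; lengths in m; the calibration is good to about 2 mm. A picture is of the moment at which its call begins. There is no depth.
- ticket.hand_in(): hands the job in, once; it reports no verdict.
The state is a dict: "time_s": time; "qpos": joint angles; "joint_vel": joint speeds; "tau": joint torques, N m; "ee_pos": TCP position; "eef_rot": TCP orientation; "force": force on the tool from outside, world axes, zero at the start; "moment": the same for the moment, N m; "grip_width": finger opening in m.
Only numpy, scipy, OpenCV 4.12 (cv2) and the standard library are available. Lean on these libraries where they do the work, as an engineer would, in place of code of your own. Each camera call takes 0.05 s, during which the arm holds its last target.

## Working session

There is one attempt and no reset: what is moved stays moved. The work goes in short steps, Python scripts to look and compute and a tool call to move; the robot and the scene stay as the last step left them, time stands still between calls to the robot, and variables do not carry over. Pictures are saved under pics/ and viewed, and the job is handed in when it is done.

Besides the shell and the picture viewer there is one more tool, called after "Call:" as a command line: name --argument value ..., lists and objects as JSON in quotes. step_arm: Moves the arm, as the interface text tells. Its arguments: {"type":"object","properties":{"motion":{"type":"array","items":{"type":"array","items":{"type":"array","items":{"type":"number"}}}},"fingers":{"type":"number"},"squeeze":{"type":"number"}},"required":["motion"]}

```bash
mkdir -p pics; ls; cat > h.py <<'E'
import numpy as np, cv2
from station import get_obs, camera, ticket, ctrl
def snap(n,f):
    c=camera(n); cv2.imwrite(f'pics/{f}.png',c['pixels'][:,:,::-1]); np.save(f'pics/{f}.npy',{k:(np.array(v)) for k,v in c.items()},allow_pickle=True); return c
def load(f): return np.load(f'pics/{f}.npy',allow_pickle=True).item()
def ray(c,u,v):
    E=np.array(c['extrinsics']);R=E[:3,:3];t=E[:3,3]
    d=np.array([(u-c['cx'])/c['fx'],-(v-c['cy'])/c['fy'],-1.0])
    return -R.T@t, R.T@d
def atz(c,u,v,z):
    o,d=ray(c,u,v); return o+d*(z-o[2])/d[2]
def proj(c,p):
    E=np.array(c['extrinsics']);q=E[:3,:3]@np.array(p)+E[:3,3]
    return np.array([c['cx']+c['fx']*q[0]/-q[2], c['cy']+c['fy']*(-q[1])/-q[2]])
E
python3 - <<'E'
from h import *
for n in('side','top'):
    c=snap(n,n+'0'); print(n,[k for k in c],c['fx'],c['fy'],c['cx'],c['cy'],np.round(c['extrinsics'],4).tolist())
print(get_obs(),ctrl.hold_point_z)
E
```

```text
pics
side ['pixels', 'fx', 'fy', 'cx', 'cy', 'extrinsics'] 353.3550681853621 353.3550681853621 252.1491470882617 195.30192306821638 [[-0.9323, -0.3615, -0.0139, 0.4985], [0.198, -0.5419, 0.8168, -0.2047], [-0.3028, 0.7587, 0.5768, -0.7391], [0.0, 0.0, 0.0, 1.0]]
top ['pixels', 'fx', 'fy', 'cx', 'cy', 'extrinsics'] 448.68755706955716 448.68755706955716 259.150916016056 200.8474143059945 [[0.0113, -0.9999, 0.0051, -0.0736], [0.9918, 0.0118, 0.1275, -0.5512], [-0.1276, 0.0036, 0.9918, -1.342], [0.0, 0.0, 0.0, 1.0]]
{'time_s': 0.1, 'qpos': array([-1.32462353e+00,  3.00352606e-01,  1.52149132e+00,  9.86684149e-06,
        1.32070550e+00, -6.65890428e-02]), 'joint_vel': array([ 0.00027054, -0.00256556, -0.00096369,  0.00083828, -0.00036787,
        0.00094289]), 'tau': array([ 4.39699750e-05, -5.32644546e+01, -3.53284585e+01,  7.09307310e-02,
        2.34470156e-02, -5.96425139e-05]), 'ee_pos': array([ 0.16917872, -0.52309781,  0.2049893 ]), 'eef_rot': array([-1.64737439,  1.56983951,  1.80697766]), 'force': array([-0.40146372, -0.03607713,  0.06343351]), 'moment': array([ 0.01481478, -0.01555873,  0.0411965 ]), 'grip_width': 0.09417022325143261} 0.0188
```

View pics/top0.png

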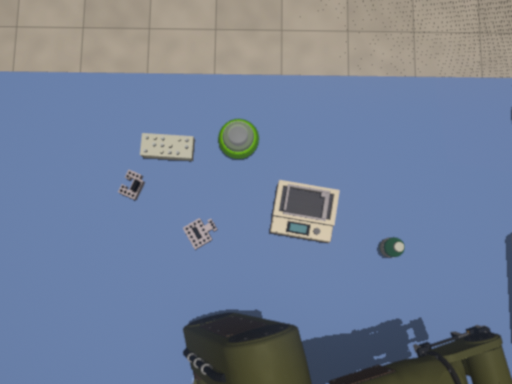

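View pics/side0.png

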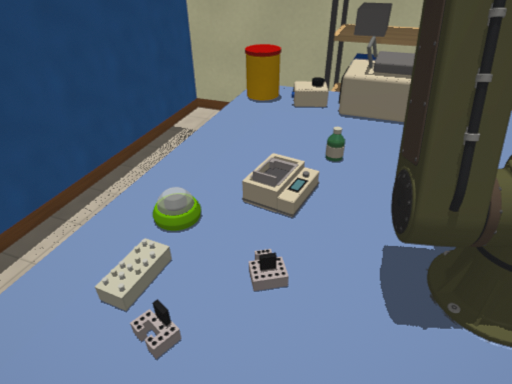

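```bash
python3 - <<'E'
from h import *
t=cv2.imread('pics/top0.png'); s=cv2.imread('pics/side0.png')
def crop(im,x0,y0,x1,y1,k,f): cv2.imwrite(f'pics/{f}.png',cv2.resize(im[y0:y1,x0:x1],None,fx=k,fy=k,interpolation=cv2.INTER_CUBIC))
a=cv2.resize(t[165:255,110:230],None,fx=6,fy=6,interpolation=cv2.INTER_CUBIC)
cv2.imwrite('pics/tc1.png',a)
crop(t,265,175,345,248,8,'tc2'); crop(s,120,235,300,360,4,'sc1'); crop(s,235,145,330,215,8,'sc2')
E
```

```text
(no output)
```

View pics/tc1.png

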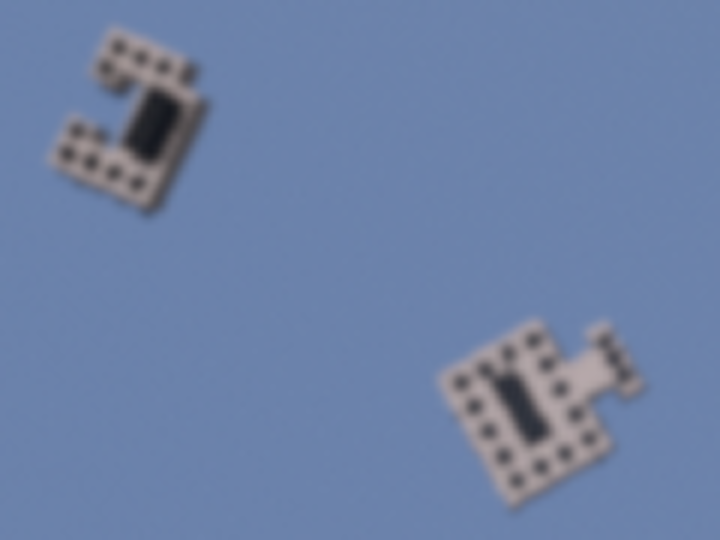

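View pics/tc2.png

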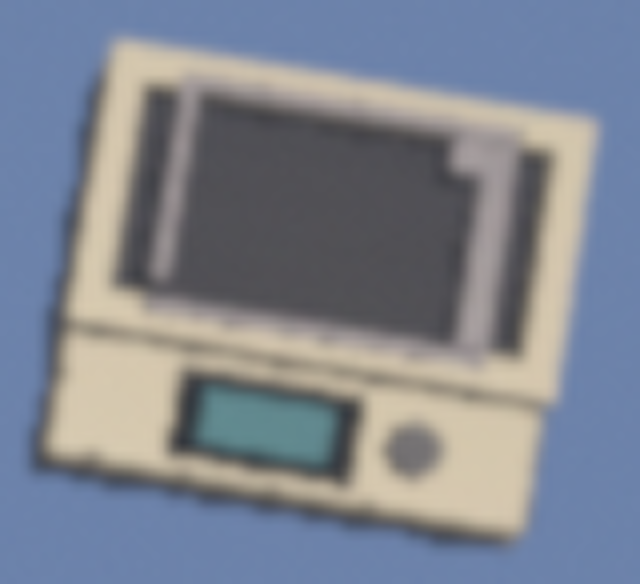

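View pics/sc1.png

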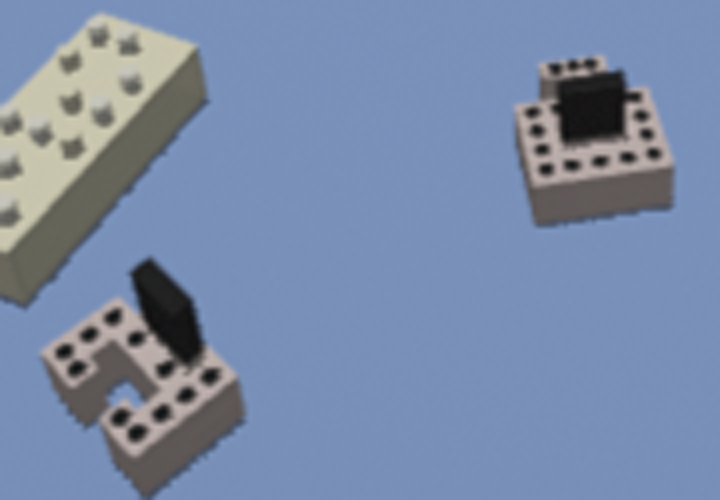

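View pics/sc2.png

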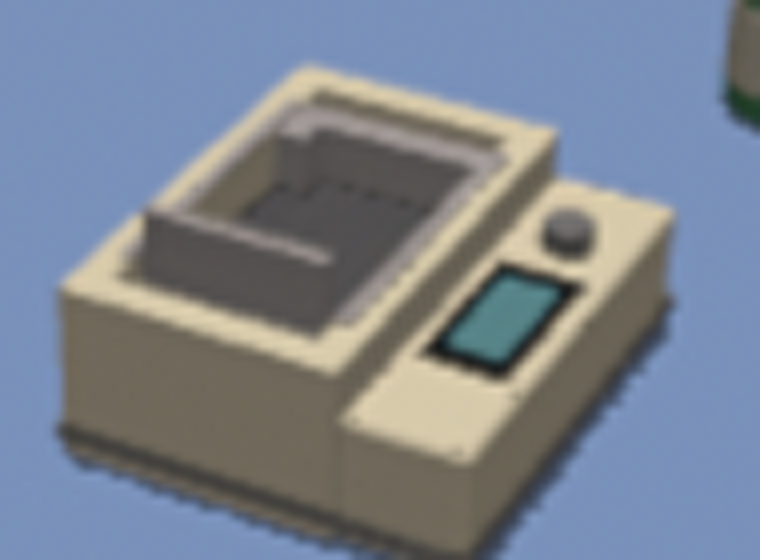

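```bash
cat > m.py <<'E'
from h import *
def manual():
    t=load('top0'); s=load('side0')
    T=lambda u,v,x0,y0,k:(x0+(u+.5)/k-.5,y0+(v+.5)/k-.5)
    print('heater rim corners z=.07')
    tp=[T(u,v,265,175,8) for u,v in[(112,38),(598,118),(552,405),(65,322)]]
    P=[atz(t,*p,.07) for p in tp]
    for p in P: print(np.round(p,4))
    print([round(np.linalg.norm(P[i]-P[(i+1)%4])*1000,1) for i in range(4)], 'c',np.mean(P,0))
    sp=[T(u,v,235,145,8) for u,v in[(60,285),(308,64),(558,130),(335,375)]]
    Q=[atz(s,*p,.07) for p in sp]
    for p in Q: print(np.round(p,4))
    print([round(np.linalg.norm(Q[i]-Q[(i+1)%4])*1000,1) for i in range(4)], 'c',np.mean(Q,0))
    for W in(P,Q):
        pass
    d=P[0]-P[1]+P[3]-P[2]; print('yaw top',np.degrees(np.arctan2(-d[0],d[1])))
    d=Q[0]-Q[1]+Q[3]-Q[2]; print('yaw side',np.degrees(np.arctan2(-d[0],d[1])))
    # blocks : tops z=.03
    im=t['pixels'][:,:,:].astype(int); 
    dark=(im.max(2)<75)
    hsv=cv2.cvtColor(t['pixels'],cv2.COLOR_RGB2HSV)
    blue=(hsv[...,0]>95)&(hsv[...,0]<125)&(hsv[...,1]>80)
    m=(~blue).astype(np.uint8)
    m[:,:100]=0;m[:165]=0;m[255:]=0;m[:,232:]=0
    n,l,st,ce=cv2.connectedComponentsWithStats(m)
    for i in range(1,n):
        if st[i,4]>50: print(st[i],ce[i],cv2.minAreaRect(np.argwhere(l==i)[:,::-1].astype(np.float32)))
manual()
E
python3 m.py
```

```text
heater rim corners z=.07
[ 0.6137 -0.1248  0.07  ]
[ 0.5854 -0.3076  0.07  ]
[ 0.4772 -0.2892  0.07  ]
[ 0.5061 -0.1079  0.07  ]
[np.float64(184.9), np.float64(109.7), np.float64(183.6), np.float64(108.9)] c [ 0.5455875  -0.20740875  0.07      ]
[ 0.6125 -0.1258  0.07  ]
[ 0.5824 -0.3067  0.07  ]
[ 0.4776 -0.2892  0.07  ]
[ 0.5061 -0.1061  0.07  ]
[np.float64(183.5), np.float64(106.2), np.float64(185.2), np.float64(108.2)] c [ 0.5446539  -0.20696678  0.07      ]
yaw top -8.916055743384119
yaw side -9.161680123013344
[117 169  28  31 525] [131.71047619 184.79238095] ((131.73907470703125, 184.34490966796875), (21.92963218688965, 27.54796600341797), 25.01689338684082)
[182 218  36  32 715] [199.15104895 231.96503497] ((200.9384765625, 230.892333984375), (27.28763771057129, 31.504819869995117), 60.2551155090332)
```

```bash
cat > m2.py <<'E'
from h import *
t=load('top0'); s=load('side0')
T=lambda u,v,x0,y0,k:(x0+(u+.5)/k-.5,y0+(v+.5)/k-.5)
def fit(loc,W):
    loc=np.array(loc,float);W=np.array(W)[:,:2]
    a=loc-loc.mean(0);b=W-W.mean(0)
    th=np.arctan2((a[:,0]*b[:,1]-a[:,1]*b[:,0]).sum(),(a*b).sum())
    R=np.array([[np.cos(th),-np.sin(th)],[np.sin(th),np.cos(th)]])
    o=W.mean(0)-R@loc.mean(0); r=(W-(loc@R.T+o))*1000
    return np.degrees(th),o,r
def go(name,c,cr,loc,px,z=.03):
    W=[atz(c,*T(*p,*cr),z) for p in px]
    th,o,r=fit(np.array(loc)/1000,W); print(name,'yaw %.2f'%th,'o',np.round(o,4),'res',np.round(r,1).tolist())
tc=(110,165,6); sc=(120,235,4)
go('slot top',t,tc,[(39,48),(-39,48),(-39,-8)],[(112,25),(48,157),(150,210)])
go('slot side',s,sc,[(39,48),(-39,48),(-39,-8)],[(42,355),(133,457),(238,376)])
go('slot side2',s,sc,[(39,48),(-39,48),(-39,-8)],[(120,298),(42,355),(133,457)])
go('tong top',t,tc,[(38,32),(38,-27.5),(-38,-27.5),(-38,32)],[(442,372),(540,320),(612,447),(512,507)])
go('tong side',s,sc,[(38,-27.5),(-38,-27.5),(-38,32),(38,32)],[(515,103),(648,90),(672,163),(530,180)])
go('tong sideB',s,sc,[(38,32),(38,-27.5),(-38,-27.5),(-38,32)],[(515,103),(648,90),(672,163),(530,180)])
E
python3 m2.py
```

```text
slot top yaw -22.94 o [0.5937 0.3102] res [[0.1, 1.3], [2.5, 0.4], [-2.6, -1.7]]
slot side yaw -22.22 o [0.5924 0.3124] res [[-1.7, 0.5], [1.4, -0.7], [0.4, 0.2]]
slot side2 yaw -99.08 o [0.5856 0.3306] res [[2.4, 18.5], [5.7, -19.0], [-8.1, 0.5]]
tong top yaw 30.07 o [0.4523 0.1184] res [[1.5, -1.2], [-1.1, 1.1], [0.4, 0.9], [-0.7, -0.8]]
tong side yaw 29.27 o [0.4524 0.1204] res [[-0.7, 1.1], [-0.5, 3.0], [0.7, -2.1], [0.5, -2.1]]
tong sideB yaw -60.56 o [0.4493 0.1213] res [[2.4, 12.2], [-11.9, 6.2], [-2.4, -13.2], [11.9, -5.2]]
```

```bash
cat >> h.py <<'E'
from scipy.spatial.transform import Rotation as Ro
def pose(o=None):
    o=o or get_obs(); R=Ro.from_euler('xyz',o['eef_rot']).as_matrix(); return np.array(o['ee_pos']),R
def st():
    o=get_obs();p,R=pose(o)
    print('t %.2f'%o['time_s'],'p',np.round(p,4),'yaw_y %.2f'%np.degrees(np.arctan2(R[1,1],R[0,1])),'xaxis',np.round(R[:,0],4),'F',np.round(o['force'],1),'M',np.round(o['moment'],2),'w %.4f'%o['grip_width'],'q',np.round(o['qpos'],2))
B=np.array([.5451,-.2072]); BY=-9.0
def go(x,y,z,yawy,p=None):
    """shift total in tool axes; turn about tool x (down): positive world yaw = negative about tool x"""
    pp,R=pose(); d=R.T@(np.array([x,y,z])-pp)
    cur=np.degrees(np.arctan2(R[1,1],R[0,1])); 
    dy=(yawy-cur+90)%180-90
    Rt=Ro.from_euler('z',yawy,degrees=True).as_matrix()@np.array([[0,1,0],[0,0,0],[0,0,0]]).astype(float)
    # target R: x=down, y=dir(yaw)
    a=np.radians(cur+dy); yv=np.array([np.cos(a),np.sin(a),0]); xv=np.array([0,0,-1.]); Rn=np.stack([xv,yv,np.cross(xv,yv)],1)
    rv=np.degrees(Ro.from_matrix(R.T@Rn).as_rotvec())
    print('shift mm',np.round(d*1000,2),'rotvec',np.round(rv,2)); return d,rv
E
python3 - <<'E'
from h import *
st(); _,R=pose(); print(np.round(R,3))
go(.593,.311,.16,-22.5)
go(.593,.311,.16,-22.5+90)
E
```

```text
t 0.10 p [ 0.1692 -0.5231  0.205 ] yaw_y -72.08 xaxis [-2.e-04  9.e-04 -1.e+00] F [-0.4 -0.   0.1] M [ 0.01 -0.02  0.04] w 0.0942 q [-1.32  0.3   1.52  0.    1.32 -0.07]
[[-0.     0.308 -0.951]
 [ 0.001 -0.951 -0.308]
 [-1.    -0.001 -0.   ]]
shift mm [  45.67 -663.19 -659.9 ] rotvec [-4.958e+01 -3.000e-02  5.000e-02]
shift mm [  45.67 -663.19 -659.9 ] rotvec [4.042e+01 2.000e-02 5.000e-02]
```

Call:
step_arm --motion '[[[0,-0.0414,-0.0412,0,0,0],[0,-0.0414,-0.0412,0,0,0],[0,-0.0414,-0.0412,0,0,0],[0,-0.0414,-0.0412,0,0,0],[0,-0.0414,-0.0412,0,0,0],[0,-0.0414,-0.0412,0,0,0],[0,-0.0414,-0.0412,0,0,0],[0,-0.0414,-0.0412,0,0,0],[0,-0.0414,-0.0412,0,0,0],[0,-0.0414,-0.0412,0,0,0],[0,-0.0414,-0.0412,0,0,0],[0,-0.0414,-0.0412,0,0,0]]]' --fingers 0.07 --squeeze 10

```text
time_s: 1.6
ee_pos: [0.4873, 0.1035, 0.2053]
eef_rot: [0.453, 1.571, -2.375]
force: [0.3, -0.9, 0.0]
grip_width: 0.0699
```

```bash
python3 -c "
from h import *
st();go(.593,.311,.10,-22.5)"
```

```text
t 1.60 p [0.4873 0.1035 0.2053] yaw_y -72.06 xaxis [-1.e-04 -1.e-04 -1.e+00] F [ 0.3 -0.9  0. ] M [-0.03  0.    0.  ] w 0.0699 q [ 0.14  0.18  1.66 -0.    1.29  1.39]
shift mm [ 105.3  -164.82 -164.51] rotvec [-4.956e+01  1.000e-02 -0.000e+00]
```

Call:
step_arm --motion '[[[0,-0.0412,-0.0411,0,0,0],[0,-0.0412,-0.0411,0,0,0],[0,-0.0412,-0.0411,0,0,0],[0,-0.0412,-0.0411,0,0,0],[0.0,0,0,-9.9,0,0],[0.025,0,0,-9.9,0,0],[0.025,0,0,-9.9,0,0],[0.025,0,0,-9.9,0,0],[0.025,0,0,-9.95,0,0],[0,0,0,0,0,0]]]'

```text
time_s: 2.85
ee_pos: [0.5915, 0.3085, 0.1033]
eef_rot: [-0.747, 1.567, -2.712]
force: [0.1, -0.3, 0.0]
grip_width: 0.0699
```

```bash
python3 -c "
from h import *
st();go(.593,.311,.038,-22.5)
snap('side','side1');s=cv2.imread('pics/side1.png');cv2.imwrite('pics/s1.png',cv2.resize(s[200:384,60:330],None,fx=2.9,fy=2.9,interpolation=cv2.INTER_CUBIC))"
```

```text
t 2.85 p [0.5915 0.3085 0.1033] yaw_y -22.59 xaxis [-0.0038 -0.0017 -1.    ] F [ 0.1 -0.3  0. ] M [-0.05 -0.03 -0.03] w 0.0699 q [ 0.43  0.65  1.25 -0.    1.24  0.82]
shift mm [65.25  0.58 -3.09] rotvec [-0.09  0.17  0.16]
```

View pics/s1.png

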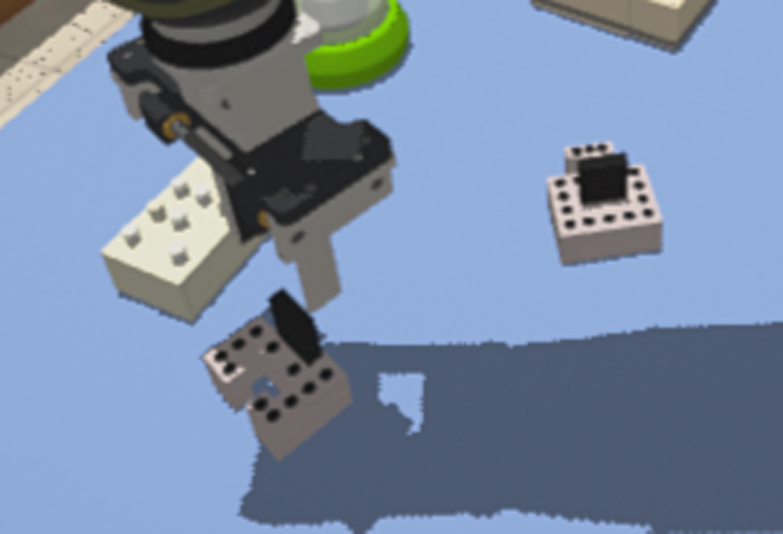

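Call:
step_arm --motion '[[[0.02,0.0006,-0.003,0,0.1,0.1],[0.02,0,0,0,0,0],[0.02,0,0,0,0,0],[0.005,0,0,0,0,0],[0,0,0,0,0,0]]]'

```text
time_s: 3.52
ee_pos: [0.5943, 0.3115, 0.0402]
eef_rot: [2.356, 1.569, 0.392]
force: [-0.2, -0.9, 0.0]
grip_width: 0.0696
```

```bash
python3 -c "
from h import *
st();go(.593,.311,.038,-22.5)
snap('side','side2');s=cv2.imread('pics/side2.png');cv2.imwrite('pics/s2.png',cv2.resize(s[250:370,90:240],None,fx=5,fy=5,interpolation=cv2.INTER_CUBIC))"
```

```text
t 3.52 p [0.5943 0.3115 0.0402] yaw_y -22.54 xaxis [ 2.e-03  8.e-04 -1.e+00] F [-0.2 -0.9  0. ] M [-0.08 -0.01  0.01] w 0.0696 q [ 0.43  0.73  1.28 -0.    1.13  0.82]
shift mm [ 2.21 -1.02  0.95] rotvec [-0.04 -0.09 -0.09]
```

View pics/s2.png

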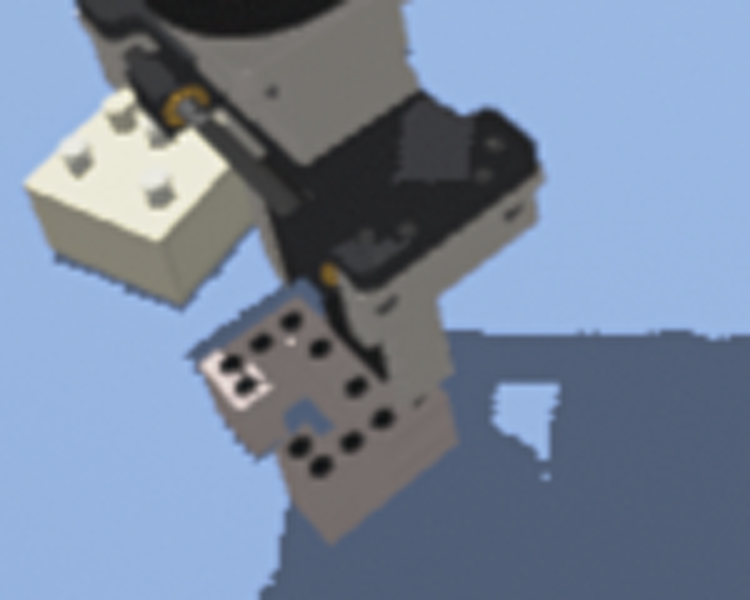

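Fingers straddle the handle along the block's x, about at its middle (crop ~(360,330)). Close to centre it in x.

Call:
step_arm --motion '[[[0.002,0,0,0,0,0],[0,0,0,0,0,0],[0,0,0,0,0,0],[0,0,0,0,0,0],[0,0,0,0,0,0],[0,0,0,0,0,0]]]' --fingers 0.0 --squeeze 10

```text
time_s: 4.32
ee_pos: [0.5943, 0.3116, 0.0386]
eef_rot: [2.392, 1.568, 0.428]
force: [-1.6, -0.2, 3.5]
grip_width: 0.0361
```

```bash
python3 -c "
from h import *
st()"
```

```text
t 4.33 p [0.5943 0.3116 0.0386] yaw_y -22.52 xaxis [ 0.0023  0.001  -1.    ] F [-1.6 -0.2  3.5] M [-0.04  0.36  0.01] w 0.0361 q [0.43 0.73 1.28 0.   1.13 0.82]
```

Call:
step_arm --motion '[[[0,0,0,0,0,0],[0,0,0,0,0,0],[0,0,0,-9,0,0],[0,0,0,-9,0,0],[0,0,0,-9,0,0],[0,0,0,-9,0,0],[0,0,0,-9,0,0],[0,0,0,-9,0,0],[0,0,0,-9,0,0],[0,0,0,-9,0,0],[0,0,0,-9,0,0],[0,0,0,-9,0,0]]]' --fingers 0.07

```text
time_s: 5.82
ee_pos: [0.5943, 0.3115, 0.0384]
eef_rot: [0.775, 1.568, 0.387]
force: [0.2, 0.2, 1.3]
grip_width: 0.0699
```

```bash
python3 -c "
from h import *
st()
go(.5943,.3116,.037,67.5)"
```

```text
t 5.83 p [0.5943 0.3115 0.0384] yaw_y 67.77 xaxis [ 2.3e-03  9.0e-04 -1.0e+00] F [0.2 0.2 1.3] M [ 0.03 -0.14 -0.  ] w 0.0699 q [ 0.43  0.73  1.28 -0.    1.13 -0.75]
shift mm [ 1.36  0.1  -0.09] rotvec [ 0.27  0.1  -0.1 ]
```

Call:
step_arm --motion '[[[0,0,0,0.2,0.1,-0.1],[0,0,0,0,0,0],[0,0,0,0,0,0],[0,0,0,0,0,0],[0,0,0,0,0,0],[0,0,0,0,0,0],[0,0,0,0,0,0]]]' --fingers 0.0 --squeeze 30

```text
time_s: 6.7
ee_pos: [0.5943, 0.3115, 0.0385]
eef_rot: [-2.199, 1.571, -2.595]
force: [-0.4, -0.9, 0.2]
grip_width: 0.0119
```

```bash
python3 -c "
from h import *
st()"
```

```text
t 6.70 p [0.5943 0.3115 0.0385] yaw_y 67.26 xaxis [-1.e-04 -1.e-04 -1.e+00] F [-0.4 -0.9  0.2] M [-0.05 -0.12 -0.03] w 0.0119 q [ 0.43  0.73  1.28 -0.    1.13 -0.75]
```

```bash
python3 - <<'E'
from h import *
t=load('top0');s=load('side0')
a=np.radians(BY);Rb=np.array([[np.cos(a),-np.sin(a)],[np.sin(a),np.cos(a)]])
f=lambda c,u,v,x0,y0,k,z: np.round(1000*Rb.T@(atz(c,x0+(u+.5)/k-.5,y0+(v+.5)/k-.5,z)[:2]-B),1)
for p in[(457,345),(473,190),(490,350),(515,140),(450,140),(447,170)]: print('stop',p,f(t,*p,265,175,8,.07))
for p in[(150,280),(172,283),(181,85),(202,90)]: print('clamp',p,f(t,*p,265,175,8,.092))
for p in[(475,175),(505,155),(285,130),(315,105),(330,130)]: print('side stop',p,f(s,*p,235,145,8,.07))
for p in[(148,208),(330,262)]: print('side clamp',p,f(s,*p,235,145,8,.092))
# target: slightly +y of bay
for y in(-30,): 
  q=B+Rb@np.array([0,y/1000]); print(q); go(q[0],q[1],.165,81.0)
E
```

```text
stop (457, 345) [-38.  -53.5]
stop (473, 190) [ 20.6 -50.6]
stop (490, 350) [-37.8 -65.9]
stop (515, 140) [ 42.  -63.3]
stop (450, 140) [ 37.9 -39.3]
stop (447, 170) [ 26.4 -39.9]
clamp (150, 280) [-35.8  64.1]
clamp (172, 283) [-35.5  56. ]
clamp (181, 85) [37.7 64.5]
clamp (202, 90) [37.2 56.5]
side stop (475, 175) [-40.5 -46.3]
side stop (505, 155) [-44.1 -64.9]
side stop (285, 130) [ 36.  -42.1]
side stop (315, 105) [ 34.9 -64.7]
side stop (330, 130) [ 21.2 -50.3]
side clamp (148, 208) [34.5 63.1]
side clamp (330, 262) [-36.5  63.7]
[ 0.54040697 -0.23683065]
shift mm [-126.51 -526.54  162.25] rotvec [-13.74  -0.     0.  ]
```

Call:
step_arm --motion '[[[-0.0265,0,0,0,0,0],[-0.05,0,0,0,0,0],[-0.05,0,0,0,0,0],[0,-0.0586,0.018,0,0,0],[0,-0.0585,0.018,0,0,0],[0,-0.0585,0.018,0,0,0],[0,-0.0585,0.018,0,0,0],[0,-0.0585,0.018,0,0,0],[0,-0.0585,0.018,0,0,0],[0,-0.0585,0.018,0,0,0],[0,-0.0585,0.018,0,0,0],[0,-0.0585,0.0183,0,0,0]]]'

```text
time_s: 8.2
ee_pos: [0.5399, -0.2388, 0.1647]
eef_rot: [2.99, 1.57, 2.593]
force: [0.5, -0.1, -3.5]
grip_width: 0.0118
```

```bash
python3 -c "
from h import *
st()
go(.5404,-.2368,.125,81)"
```

```text
t 8.20 p [ 0.5399 -0.2388  0.1647] yaw_y 67.27 xaxis [-4.e-04  3.e-04 -1.e+00] F [ 0.5 -0.1 -3.5] M [-0.01 -0.17  0.04] w 0.0118 q [-0.48  0.42  1.45  0.    1.27 -1.65]
shift mm [39.7   2.02 -0.25] rotvec [-1.373e+01 -3.000e-02 -1.000e-02]
```

Call:
step_arm --motion '[[[0.01,0.002,-0.0003,-6.87,0,0],[0.03,0,0,-6.87,0,0],[0,0,0,0,0,0],[0,0,0,0,0,0]]]'

```text
time_s: 8.7
ee_pos: [0.5413, -0.235, 0.1259]
eef_rot: [-0.317, 1.57, -0.477]
force: [-0.1, -0.1, -2.8]
grip_width: 0.0114
```

```bash
python3 -c "
from h import *
st()
go(.5404,-.2368,.1085,81)
snap('top','top3');t=cv2.imread('pics/top3.png');cv2.imwrite('pics/t3.png',cv2.resize(t[165:260,255:350],None,fx=6,fy=6,interpolation=cv2.INTER_CUBIC))
snap('side','side3');t=cv2.imread('pics/side3.png');cv2.imwrite('pics/s3.png',cv2.resize(t[90:240,200:350],None,fx=4,fy=4,interpolation=cv2.INTER_CUBIC))
"
```

```text
t 8.70 p [ 0.5413 -0.235   0.1259] yaw_y 80.87 xaxis [ 6.e-04 -3.e-04 -1.e+00] F [-0.1 -0.1 -2.8] M [ 0.04 -0.12 -0.05] w 0.0114 q [-0.47  0.46  1.49 -0.    1.19 -1.88]
shift mm [17.37 -1.95 -0.66] rotvec [-0.13  0.04  0.01]
```

View pics/s3.png

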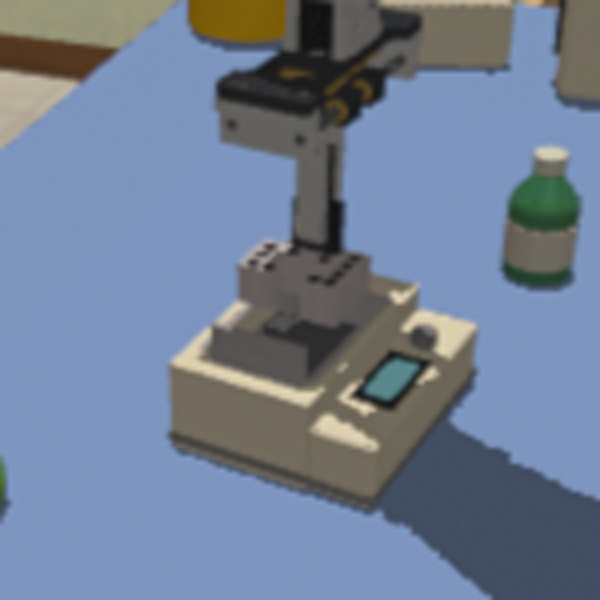

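View pics/t3.png

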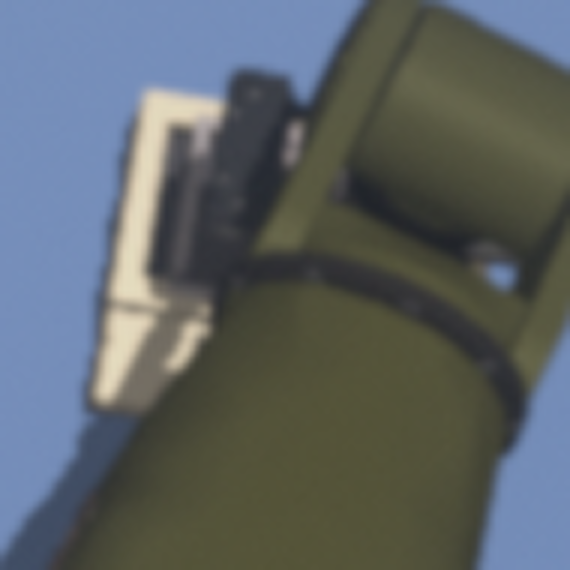

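Call:
step_arm --motion '[[[0.008,0,-0.0006,0,0,0],[0.006,0,0,0,0,0],[0.002,0,0,0,0,0],[0.002,0,0,0,0,0],[0.002,0,0,0,0,0],[0,0,0,0,0,0]]]'

```text
time_s: 9.55
ee_pos: [0.5404, -0.2348, 0.1048]
eef_rot: [2.744, 1.571, 2.587]
force: [0.4, 0.1, -4.0]
grip_width: 0.0119
```

```bash
cat >> h.py <<'E'
def bay():
    p,R=pose(); a=np.radians(BY);Rb=np.array([[np.cos(a),-np.sin(a)],[np.sin(a),np.cos(a)]])
    o=get_obs(); q=Rb.T@(p[:2]-B)*1000; f=Rb.T@o['force'][:2]; m=Rb.T@o['moment'][:2]
    print('t %.2f bay xy %s z %.2f yaw %.2f tilt %s Fb %s Mb %s w %.4f'%(o['time_s'],np.round(q,2),p[2]*1000,np.degrees(np.arctan2(R[1,1],R[0,1]))-90-BY,np.round(R[:2,0]*57.3,2),np.round([*f,o['force'][2]],1),np.round([*m,o['moment'][2]],2),o['grip_width']))
E
python3 -c "
from h import *
bay()"
```

```text
t 9.55 bay xy [ -0.29 -28.04] z 104.85 yaw 0.01 tilt [-0.01  0.  ] Fb [ 0.4  0.2 -4. ] Mb [-0.03 -0.13 -0.03] w 0.0119
```

Call:
step_arm --motion '[[[0.006,0,0,0,0,0],[0.006,0,0,0,0,0],[0.004,0,0,0,0,0],[0.002,0,0,0,0,0],[0,0,0,0,0,0]]]'

```text
time_s: 10.18
ee_pos: [0.5404, -0.2348, 0.0868]
eef_rot: [2.487, 1.571, 2.33]
force: [0.3, -0.1, -2.8]
grip_width: 0.0115
```

```bash
python3 -c "
from h import *
bay()"
```

```text
t 10.18 bay xy [ -0.29 -28.02] z 86.84 yaw 0.01 tilt [-0.01  0.01] Fb [ 0.3 -0.1 -2.8] Mb [ 0.04 -0.12  0.03] w 0.0115
```

Call:
step_arm --motion '[[[0.0005,0,0.0005,0,0,0],[0,0,0.0005,0,0,0],[0,0,0,0,0,0]]]'

```text
time_s: 10.55
ee_pos: [0.5415, -0.235, 0.0865]
eef_rot: [-0.503, 1.571, -0.66]
force: [-0.2, 0.0, -3.4]
grip_width: 0.012
```

```bash
python3 -c "
from h import *
bay()"
```

```text
t 10.55 bay xy [  0.76 -28.05] z 86.51 yaw 0.02 tilt [ 0. -0.] Fb [-0.2  0.  -3.4] Mb [ 0.01 -0.07 -0.01] w 0.0120
```

Call:
step_arm --motion '[[[0,0,-0.001,0,0,0],[0,0,-0.001,0,0,0],[0,0,0,0,0,0]]]'

```text
time_s: 10.92
ee_pos: [0.5398, -0.2348, 0.0866]
eef_rot: [-0.215, 1.57, -0.372]
force: [3.4, -0.6, -5.0]
grip_width: 0.0117
```

```bash
python3 -c "
from h import *
bay()"
```

```text
t 10.93 bay xy [ -0.95 -28.13] z 86.63 yaw 0.01 tilt [ 0.06 -0.02] Fb [ 3.5 -0.1 -5. ] Mb [-0.11 -0.88 -0.07] w 0.0117
```

Call:
step_arm --motion '[[[0,0,0.0014,0,0,0],[0.0013,-0.004,0,0,0,0],[0,-0.004,0,0,0,0],[0,-0.004,0,0,0,0],[0,0,0,0,0,0]]]'

```text
time_s: 11.55
ee_pos: [0.5388, -0.2471, 0.0851]
eef_rot: [-2.962, 1.571, -3.119]
force: [0.3, -0.1, -4.2]
grip_width: 0.012
```

```bash
python3 -c "
from h import *
bay()"
```

```text
t 11.55 bay xy [  0.06 -40.42] z 85.11 yaw -0.01 tilt [-0.01 -0.  ] Fb [ 0.3 -0.1 -4.2] Mb [-0.02 -0.14  0.01] w 0.0120
```

Call:
step_arm --motion '[[[0,-0.001,0,0,0,0],[0,-0.001,0,0,0,0],[0,-0.001,0,0,0,0],[0,0,0,0,0,0]]]'

```text
time_s: 12.05
ee_pos: [0.5385, -0.2498, 0.0851]
eef_rot: [2.987, 1.571, 2.83]
force: [-0.5, 0.7, -3.6]
grip_width: 0.0118
```

```bash
python3 -c "
from h import *
bay()"
```

```text
t 12.05 bay xy [  0.11 -43.08] z 85.12 yaw 0.01 tilt [-0.  0.] Fb [-0.6  0.7 -3.6] Mb [ 0.08 -0.14 -0.01] w 0.0118
```

Call:
step_arm --motion '[[[0,-0.001,0,0,0,0],[0,-0.001,0,0,0,0],[0,0,0,0,0,0]]]'

```text
time_s: 12.42
ee_pos: [0.5382, -0.2517, 0.0852]
eef_rot: [1.56, 1.571, 1.403]
force: [-0.2, 1.1, -3.5]
grip_width: 0.0118
```

```bash
python3 -c "
from h import *
bay()"
```

```text
t 12.43 bay xy [  0.14 -44.99] z 85.16 yaw 0.00 tilt [0.   0.01] Fb [-0.4  1.1 -3.5] Mb [ 0.23 -0.13 -0.06] w 0.0118
```

Call:
step_arm --motion '[[[0,-0.001,0,0,0,0],[0,-0.001,0,0,0,0],[0,0,0,0,0,0]]]'

```text
time_s: 12.8
ee_pos: [0.5382, -0.2519, 0.0852]
eef_rot: [1.699, 1.568, 1.542]
force: [1.1, 13.1, 0.0]
grip_width: 0.0115
```

```bash
python3 -c "
from h import *
bay()"
```

```text
t 12.80 bay xy [  0.18 -45.28] z 85.19 yaw 0.02 tilt [0.   0.17] Fb [-0.9 13.1  0. ] Mb [ 2.68 -0.06 -0.18] w 0.0115
```

Call:
step_arm --motion '[[[0,0.0014,0,0,0,0],[0.0008,0,0,0,0,0],[0.0004,0,0,0,0,0],[0,0,0,0,0,0]]]'

```text
time_s: 13.3
ee_pos: [0.5383, -0.2518, 0.0844]
eef_rot: [1.251, 1.57, 1.094]
force: [-0.8, 7.2, 3.2]
grip_width: 0.0118
```

```bash
python3 -c "
from h import *
bay()"
```

```text
t 13.30 bay xy [  0.25 -45.16] z 84.43 yaw 0.01 tilt [0.02 0.05] Fb [-1.9  7.   3.2] Mb [ 1.48  0.27 -0.11] w 0.0118
```

Call:
step_arm --motion '[[[0.0004,0.0003,0,0,0,0],[0,0,0,0,0,0],[0,0,0,0,0,0],[0,0,0,0,0,0]]]' --fingers 0.03

```text
time_s: 13.8
ee_pos: [0.5381, -0.2521, 0.0835]
eef_rot: [-1.712, 1.571, -1.869]
force: [0.0, -0.3, -0.7]
grip_width: 0.0299
```

```bash
python3 -c "
from h import *
bay()"
```

```text
t 13.80 bay xy [  0.12 -45.46] z 83.53 yaw 0.01 tilt [-0.   -0.01] Fb [ 0.1 -0.2 -0.7] Mb [ 0.05 -0.12  0.04] w 0.0299
```

Call:
step_arm --motion '[[[-0.01,0,0,0,0,0],[-0.045,0,0,0,0,0],[0,0,0,0,0,0]]]'

```text
time_s: 14.18
ee_pos: [0.5396, -0.2528, 0.1426]
eef_rot: [-0.346, 1.564, -0.503]
force: [-0.3, 0.3, 0.1]
grip_width: 0.0298
```

```bash
python3 -c "
from h import *
st();bay()
snap('side','side4');t=cv2.imread('pics/side4.png');cv2.imwrite('pics/s4.png',cv2.resize(t[100:225,220:340],None,fx=5,fy=5,interpolation=cv2.INTER_CUBIC))
go(.4523,.1194,.11,29.6)
"
```

```text
t 14.18 p [ 0.5396 -0.2528  0.1426] yaw_y 81.01 xaxis [ 0.0056 -0.0031 -1.    ] F [-0.3  0.3  0.1] M [ 0.05 -0.1  -0.  ] w 0.0298 q [-0.5   0.45  1.46 -0.    1.22 -1.91]
t 14.18 bay xy [  1.65 -45.88] z 142.58 yaw 0.01 tilt [ 0.32 -0.18] Fb [-0.4  0.2  0.1] Mb [ 0.07 -0.09 -0.  ] w 0.0298
shift mm [  29.56  353.7  -143.54] rotvec [ 5.141e+01  1.900e-01 -2.000e-02]
```

View pics/s4.png

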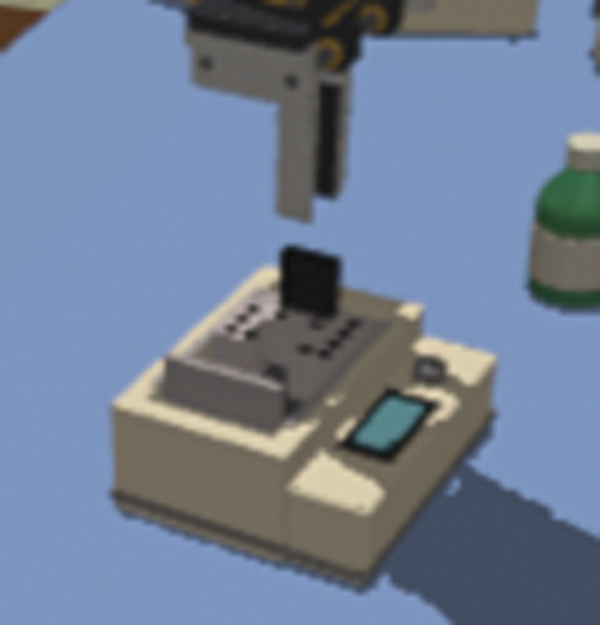

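Call:
step_arm --motion '[[[0,0.0505,-0.0204,0,0,0],[0,0.0505,-0.0204,0,0,0],[0,0.0505,-0.0204,0,0,0],[0,0.0505,-0.0204,0,0,0],[0,0.0505,-0.0204,0,0,0],[0,0.0505,-0.0204,0,0,0],[0,0.0505,-0.0204,10.3,0,0],[0,0,0,10.3,0,0],[0.01,0,0,10.3,0,0],[0.01,0,0,10.3,0,0],[0.01,0,0,10.3,0,0],[0,0,0,0,0,0]]]' --fingers 0.07

```text
time_s: 15.72
ee_pos: [0.4527, 0.1156, 0.1075]
eef_rot: [-1.918, 1.568, -2.96]
force: [-0.1, 0.7, 0.2]
grip_width: 0.0697
```

```bash
python3 -c "
from h import *
st()
snap('side','side5');t=cv2.imread('pics/side5.png');cv2.imwrite('pics/s5.png',cv2.resize(t[170:320,210:340],None,fx=4,fy=4,interpolation=cv2.INTER_CUBIC))
go(.4523,.1194,.039,29.6)
"
```

```text
t 15.72 p [0.4527 0.1156 0.1075] yaw_y 30.30 xaxis [-2.3e-03 -4.0e-04 -1.0e+00] F [-0.1  0.7  0.2] M [-0.06 -0.13  0.04] w 0.0697 q [ 0.17  0.23  1.85 -0.    1.06 -0.36]
shift mm [69.12  1.36 -3.54] rotvec [ 0.87 -0.02  0.07]
```

View pics/s5.png

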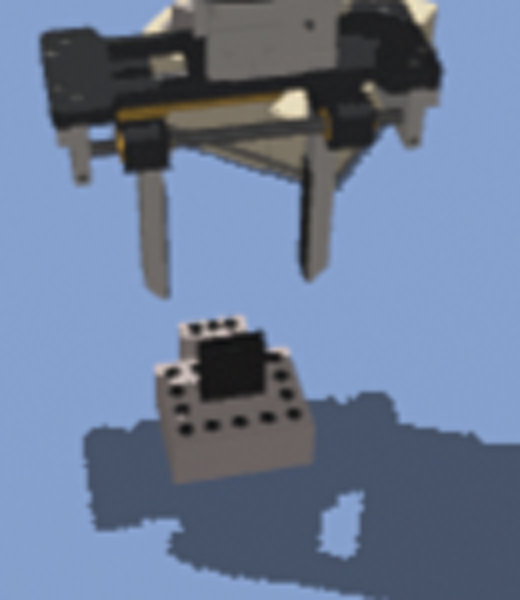

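Call:
step_arm --motion '[[[0.02,0.001,-0.003,0.5,0,0],[0.02,0,0,0,0,0],[0.02,0,0,0,0,0],[0.005,0,0,0,0,0],[0,0,0,0,0,0],[0,0,0,0,0,0]]]'

```text
time_s: 16.52
ee_pos: [0.4532, 0.1189, 0.0443]
eef_rot: [1.26, 1.57, 0.21]
force: [-0.1, 0.4, -0.1]
grip_width: 0.0699
```

```bash
python3 -c "
from h import *
st()
go(.4523,.1194,.0385,29.6)
"
```

```text
t 16.52 p [0.4532 0.1189 0.0443] yaw_y 29.79 xaxis [ 1.2e-03  2.0e-04 -1.0e+00] F [-0.1  0.4 -0.1] M [-0.01 -0.15 -0.03] w 0.0699 q [ 0.18  0.33  1.9   0.    0.91 -0.34]
shift mm [ 5.84 -0.53 -0.83] rotvec [ 0.19  0.02 -0.07]
```

Call:
step_arm --motion '[[[0.0058,0,0,0,0,0],[0,0,0,0,0,0],[0,0,0,0,0,0],[0,0,0,0,0,0],[0,0,0,0,0,0],[0,0,0,0,0,0],[0,0,0,0,0,0]]]' --fingers 0.0 --squeeze 10

```text
time_s: 17.4
ee_pos: [0.4527, 0.1189, 0.0378]
eef_rot: [1.825, 1.571, 0.773]
force: [-1.1, -0.4, 2.0]
grip_width: 0.0359
```

```bash
python3 -c "
from h import *
st()
"
```

```text
t 17.40 p [0.4527 0.1189 0.0378] yaw_y 29.74 xaxis [ 0.  0. -1.] F [-1.1 -0.4  2. ] M [-0.1  -0.03 -0.03] w 0.0359 q [ 0.18  0.34  1.9   0.    0.89 -0.34]
```

Centred in x. Now open, turn 90°, and grip across y.

Call:
step_arm --motion '[[[0,0,0,0,0,0],[0,0,0,0,0,0],[0,0,0,-9,0,0],[0,0,0,-9,0,0],[0,0,0,-9,0,0],[0,0,0,-9,0,0],[0,0,0,-9,0,0],[0,0,0,-9,0,0],[0,0,0,-9,0,0],[0,0,0,-9,0,0],[0,0,0,-9,0,0],[0,0,0,-9,0,0]]]' --fingers 0.07

```text
time_s: 18.9
ee_pos: [0.4527, 0.1189, 0.0377]
eef_rot: [2.27, 1.571, 2.794]
force: [0.4, -0.4, -0.1]
grip_width: 0.0699
```

Call:
step_arm --motion '[[[0,0,0,0,0,0],[0,0,0,0,0,0],[0,0,0,0,0,0],[0,0,0,0,0,0],[0,0,0,0,0,0],[0,0,0,0,0,0],[0,0,0,0,0,0]]]' --fingers 0.0 --squeeze 40

```text
time_s: 19.77
ee_pos: [0.4527, 0.1189, 0.0377]
eef_rot: [1.358, 1.571, 1.877]
force: [-0.0, 1.4, 0.5]
grip_width: 0.0119
```

```bash
python3 -c "
from h import *
st()
a=np.radians(BY);q=B+np.array([[np.cos(a),-np.sin(a)],[np.sin(a),np.cos(a)]])@np.array([.00015,.0235]);print(q)
go(q[0],q[1],.165,81)
"
```

```text
t 19.77 p [0.4527 0.1189 0.0377] yaw_y 119.73 xaxis [-0.e+00  1.e-04 -1.e+00] F [-0.   1.4  0.5] M [ 0.22 -0.01 -0.  ] w 0.0119 q [ 0.18  0.34  1.9   0.    0.89 -1.91]
[ 0.54892436 -0.18401279]
shift mm [-127.3  -310.75  -66.68] rotvec [ 3.873e+01 -0.000e+00 -1.000e-02]
```

Call:
step_arm --motion '[[[-0.0273,0,0,0,0,0],[-0.05,0,0,0,0,0],[-0.05,0,0,0,0,0],[0,-0.0518,-0.0111,0,0,0],[0,-0.0518,-0.0111,0,0,0],[0,-0.0518,-0.0111,0,0,0],[0,-0.0518,-0.0111,0,0,0],[0,-0.0518,-0.0111,0,0,0],[0,-0.0518,-0.0111,9.68,0,0],[0,0,0,9.68,0,0],[0,0,0,9.68,0,0],[0,0,0,9.68,0,0]]]'

```text
time_s: 21.28
ee_pos: [0.5488, -0.1841, 0.1644]
eef_rot: [2.948, 1.57, 2.785]
force: [-0.5, 0.3, -2.9]
grip_width: 0.0118
```

```bash
python3 -c "
from h import *
bay()
go(.5489,-.1840,.116,81)
snap('side','side6');t=cv2.imread('pics/side6.png');cv2.imwrite('pics/s6.png',cv2.resize(t[80:225,200:340],None,fx=5,fy=5,interpolation=cv2.INTER_CUBIC))
"
```

```text
t 21.27 bay xy [1.00e-02 2.34e+01] z 164.39 yaw -0.32 tilt [-0.07  0.03] Fb [-0.5  0.2 -2.9] Mb [ 0.08 -0.1   0.01] w 0.0118
shift mm [48.39  0.1   0.17] rotvec [-0.32 -0.07 -0.01]
```

View pics/s6.png

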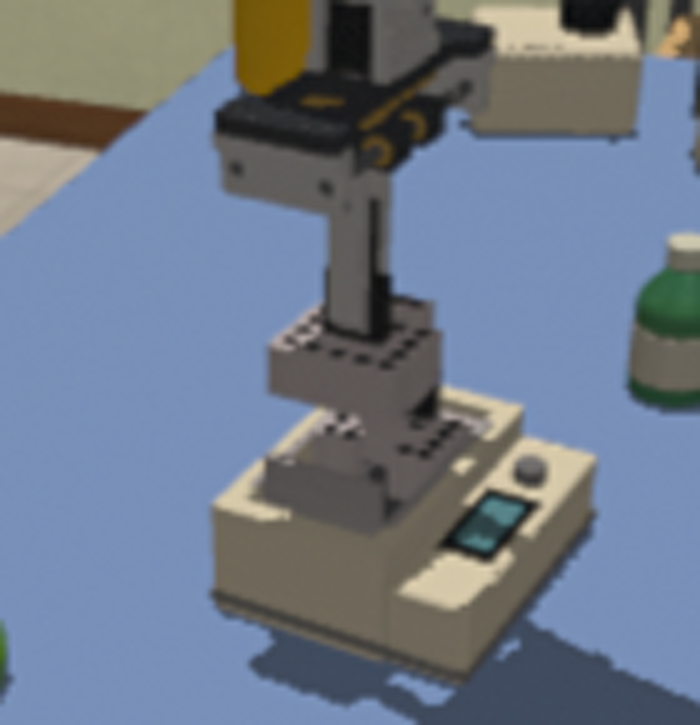

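Call:
step_arm --motion '[[[0.015,0,0,-0.3,0,0],[0.015,0,0,0,0,0],[0.01,0,0,0,0,0],[0.006,0,0,0,0,0],[0,0,0,0,0,0],[0,0,0,0,0,0]]]'

```text
time_s: 22.08
ee_pos: [0.5493, -0.1841, 0.1195]
eef_rot: [-0.184, 1.57, -0.335]
force: [-0.1, -0.4, -2.3]
grip_width: 0.0117
```

```bash
python3 -c "
from h import *
bay()
"
```

```text
t 22.07 bay xy [ 0.54 23.45] z 119.49 yaw 0.33 tilt [ 0.04 -0.01] Fb [ 0.  -0.4 -2.3] Mb [ 0.1  -0.07  0.02] w 0.0117
```

Call:
step_arm --motion '[[[0,0.001,-0.0004,0.3,0,0],[0,0.002,0,0,0,0],[0,0.002,0,0,0,0],[0,0.002,0,0,0,0],[0,0.0015,0,0,0,0],[0,0.001,0,0,0,0],[0,0,0,0,0,0],[0,0,0,0,0,0]]]'

```text
time_s: 23.08
ee_pos: [0.5502, -0.1747, 0.1191]
eef_rot: [-0.526, 1.571, -0.683]
force: [-0.9, -3.5, -1.2]
grip_width: 0.0119
```

```bash
python3 -c "
from h import *
bay()
"
```

```text
t 23.07 bay xy [-0.07 32.91] z 119.07 yaw 0.02 tilt [ 0.01 -0.01] Fb [-0.4 -3.6 -1.2] Mb [-0.66 -0.2  -0.12] w 0.0119
```

Call:
step_arm --motion '[[[0.002,0,0.0002,0,0,0],[0.002,0,0,0,0,0],[0.002,0,0,0,0,0],[0.002,0,0,0,0,0],[0,0,0,0,0,0]]]'

```text
time_s: 23.7
ee_pos: [0.5503, -0.1746, 0.1107]
eef_rot: [2.898, 1.57, 2.741]
force: [0.2, -2.6, -4.5]
grip_width: 0.0119
```

```bash
python3 -c "
from h import *
bay()
"
```

```text
t 23.70 bay xy [-1.000e-02  3.302e+01] z 110.72 yaw 0.02 tilt [-0.02  0.01] Fb [ 0.6 -2.5 -4.5] Mb [-0.68 -0.31 -0.14] w 0.0119
```

Call:
step_arm --motion '[[[0.002,0,0.0001,0,0,0],[0.002,0,0,0,0,0],[0.002,0,0,0,0,0],[0.002,0,0,0,0,0],[0,0,0,0,0,0]]]'

```text
time_s: 24.32
ee_pos: [0.5504, -0.1746, 0.1028]
eef_rot: [2.915, 1.57, 2.758]
force: [0.1, -4.2, -3.4]
grip_width: 0.0117
```

```bash
python3 -c "
from h import *
bay()
"
```

```text
t 24.32 bay xy [ 0.12 33.01] z 102.77 yaw 0.02 tilt [-0.02  0.01] Fb [ 0.8 -4.2 -3.4] Mb [-0.75 -0.37 -0.14] w 0.0117
```

Into the bay too, no jamming. Continue to 1 mm above the floor.

Call:
step_arm --motion '[[[0.004,0,0,0,0,0],[0.004,0,0,0,0,0],[0.004,0,0,0,0,0],[0.003,0,0,0,0,0],[0.002,0,0,0,0,0],[0,0,0,0,0,0]]]'

```text
time_s: 25.08
ee_pos: [0.5503, -0.1746, 0.0857]
eef_rot: [2.937, 1.57, 2.78]
force: [0.1, -4.4, -5.0]
grip_width: 0.012
```

```bash
python3 -c "
from h import *
bay()
"
```

```text
t 25.07 bay xy [ 0.08 33.03] z 85.75 yaw 0.02 tilt [-0.02  0.01] Fb [ 0.8 -4.3 -5. ] Mb [-0.74 -0.24 -0.18] w 0.0120
```

Call:
step_arm --motion '[[[0.001,0,0,0,0,0],[0.001,0,0,0,0,0],[0.0005,0,0,0,0,0],[0,0,0,0,0,0]]]'

```text
time_s: 25.58
ee_pos: [0.5505, -0.1747, 0.0838]
eef_rot: [-0.123, 1.57, -0.279]
force: [-1.5, -3.2, 2.3]
grip_width: 0.0118
```

```bash
python3 -c "
from h import *
bay()
"
```

```text
t 25.57 bay xy [ 0.29 32.97] z 83.80 yaw 0.02 tilt [ 0.02 -0.01] Fb [-1.  -3.4  2.3] Mb [-0.59  0.05 -0.11] w 0.0118
```

Call:
step_arm --motion '[[[0.0006,0,0,0,0,0],[0,-0.0005,0,0,0,0],[0,0,0,0,0,0]]]'

```text
time_s: 25.95
ee_pos: [0.5506, -0.1748, 0.0837]
eef_rot: [0.75, 1.57, 0.593]
force: [-4.4, 0.7, 8.0]
grip_width: 0.0115
```

```bash
python3 -c "
from h import *
bay()
"
```

```text
t 25.95 bay xy [ 0.34 32.89] z 83.74 yaw 0.03 tilt [0.03 0.02] Fb [-4.4  0.   8. ] Mb [-0.01  0.74 -0.08] w 0.0115
```

Call:
step_arm --motion '[[[0,0,0,0,0,0],[0,0,0,0,0,0],[0,0,0,0,0,0]]]' --fingers 0.03

```text
time_s: 26.32
ee_pos: [0.5504, -0.1749, 0.0828]
eef_rot: [2.228, 1.57, 2.072]
force: [0.0, -0.0, 0.2]
grip_width: 0.0299
```

```bash
python3 -c "
from h import *
bay()
"
```

```text
t 26.32 bay xy [ 0.17 32.68] z 82.77 yaw 0.03 tilt [-0.01  0.02] Fb [ 0.  -0.   0.2] Mb [ 0.06 -0.11 -0.02] w 0.0299
```

Seated and released. Lift away and inspect.

Call:
step_arm --motion '[[[-0.005,0,0,0,0,0],[-0.02,0,0,0,0,0],[-0.04,0,0,0,0,0],[-0.06,0,0,0,0,0],[-0.06,0,0,0,0,0],[0,0,-0.06,0,0,0],[0,0,-0.06,0,0,0],[0,0,-0.06,0,0,0],[0,0,0,0,0,0]]]'

```text
time_s: 27.45
ee_pos: [0.3703, -0.1465, 0.269]
eef_rot: [-0.31, 1.568, -0.468]
force: [0.5, -0.3, -0.2]
grip_width: 0.0297
```

```bash
python3 -c "
from h import *
st()
snap('side','side7');t=cv2.imread('pics/side7.png');cv2.imwrite('pics/s7.png',cv2.resize(t[120:220,225:340],None,fx=6,fy=6,interpolation=cv2.INTER_CUBIC))
snap('top','top7');t=cv2.imread('pics/top7.png');cv2.imwrite('pics/t7.png',cv2.resize(t[165:255,260:350],None,fx=6,fy=6,interpolation=cv2.INTER_CUBIC))
"
```

```text
t 27.45 p [ 0.3703 -0.1465  0.269 ] yaw_y 80.97 xaxis [ 0.0021 -0.001  -1.    ] F [ 0.5 -0.3 -0.2] M [ 0.01 -0.18 -0.01] w 0.0297 q [-0.47 -0.1   1.81  0.    1.43 -1.88]
```

View pics/s7.png

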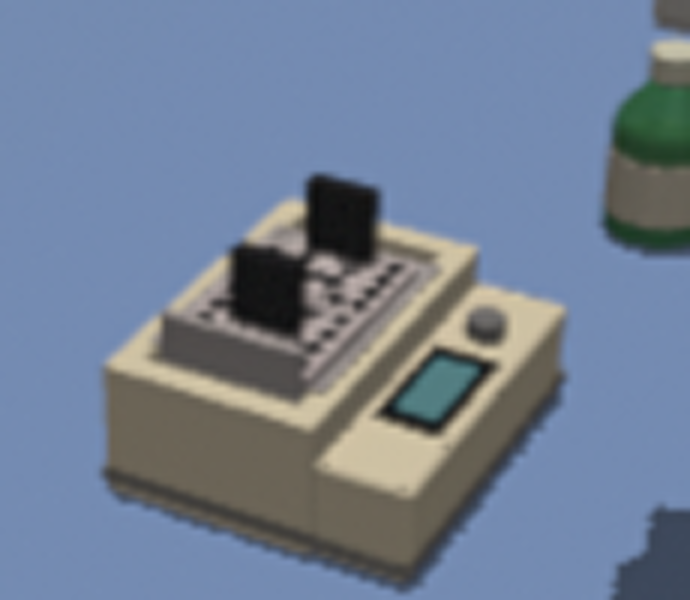

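View pics/t7.png

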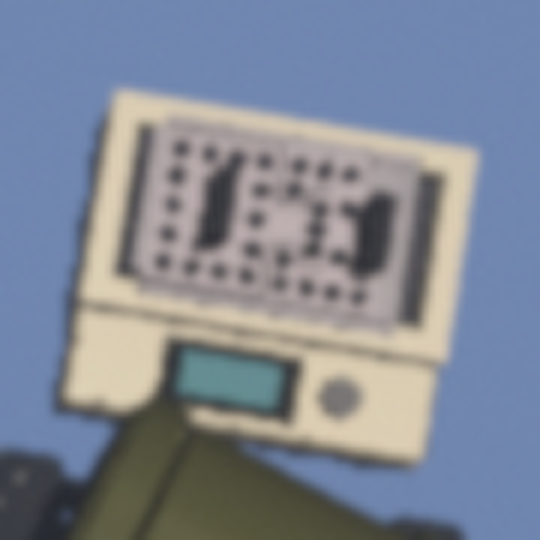

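```bash
python3 -c "
from h import *
ticket.hand_in(); st()"
```

```text
the job is handed in; nothing more can be done
the job is handed in; nothing more can be done
```

Both blocks are in the bay, level on the floor and released, and the job was handed in at about 27.5 s with no verdict returned.

- **Slotted block:** I centred the tool on its handle by gripping it first lengthwise, then across. It went into the bay without touching the rim, and I slid it back until it met the end stop. The stop pushed back with 13 N, with the handle at about y -45 mm. The floor contact height was 84.4 mm, against 84.5 expected.
- **Tongued block:** I gripped it the same way and pushed the clamp plate back above the slotted block, where the spring read 3.6 N against 3.5 expected. I then lowered it straight into the slot and onto the floor; contact was at 83.8 mm, against 83.7 expected.

**Last checks:** The final pictures show the two tops flush, the tongue centred in the slot and the clamp plate held back. The bottle is upright beside the heater; I did not measure the bystanders' positions, but the arm stayed clear of them. The arm is clear of everything, with no contact force.

I touched only the -x bay wall; the bay's centre line comes from that contact and the pictures, which agreed to about 0.2 mm. The final clamp travel was not measured directly. No check failed or disagreed.

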